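Refit the roller in the tube roller mixer

TASK

Take the loose roller off its rest and refit it in the empty front place of the tube roller mixer: tilt it, start its short thick axle end edge-first in the round bore of the left cheek, feeling for the bore, whose floating block may stand a little high or low; then bring it level so that its thin end drops into the open slot of the right end plate, and slide it home until the end of the drum lies against the cheek. Do not force it, let go of it, and do not disturb the sample cup, the timer or the dropper bottle.

Things in the scene. Friction and masses are not known exactly. Their poses are not given: they have to be found in the camera images.
- roller_center (a point): centre of the loose roller's black rubber drum, 34 mm in diameter, 120 mm long; with a steel axle stub at each end 174 mm over all, 0.14 to 0.28 kg. The point's y axis is the roller's axis and points to the thick drive stub (the other, idle stub is 10 mm thick, 34 mm long). At the start it lies level on the rest, drive stub to the left; it may be rolled about its axis.
- drive_shoulder (a point): on the roller: centre of the drum's end face at the drive stub (60 mm along +y from roller_center; same axes). The drive stub stands 20 mm out of this face, is 16 mm in diameter and has a 1.5 mm chamfer at its tip.
- bore_mouth (a point): on the mixer (fixed): level place of the bore's mouth in the left cheek's inner face, at the empty front seat, 64 mm above the worktop. y is the bore's axis and points into it (to the left), x away from the robot, z up. The bore's block floats: the bore may really stand anywhere from 7 mm below to 10 mm above this point, to be found by touch. Home: drive_shoulder lies at this point.
- slot_floor (a point): on the mixer: middle of the floor of the idle stub's open-topped slot in the right end plate; axes as bore_mouth. Slot 15 mm wide, 12 mm deep; floor 5.75 mm below the level roller's axis, plate top 6 mm above it. Plate 10 mm thick, its inner face 137 mm from the cheek's: the roller clears it only tilted 11 to 15 degrees (13 if the bore stands low) with its tip 5 mm in the bore, then swings down.
- mixer: tube roller mixer, white, 124 x 204 mm, fixed; origin on the worktop below its middle, axes as bore_mouth. Deck 36 mm below the bore's axis. A fitted roller lies 72 mm behind the seat. Bore 17.5 mm wide, 22 mm deep, 1.5 mm chamfer, in a grey block 46 mm wide, 44 mm high that slides up and down (-7 to +10 mm), moves along with an inserted stub at about 4 N and stays where it is left.
- rest: aluminium drying rest, fixed, to the right of the microscope: 54 x 116 mm tray 6 mm thick, with two V supports up to 37 mm high and 45 mm to either side of its middle along its y, under the drum. Origin: centre of its underside; the roller's axis lies 44 mm above it along its y.
- sample_cup: sample cup with a wide lid, 58 mm across, 70 mm high, left of the mixer, loose; origin at the centre of its underside. Bystander.
- timer: flat white bench timer, 66 x 66 x 18 mm, behind the rest, loose; origin at the centre of its underside. Bystander.
- stain_bottle: white dropper bottle, 36 mm across, 98 mm high, left of the sample cup, loose; origin at the centre of its underside. Bystander.
- microscope_left: the bench microscope, fixed, between the rest and the mixer: an obstacle up to 0.26 m high and about 0.16 m wide (y), to be crossed well above; origin at the middle of its underside. Behind the mixer a tall analyser begins at world x = 0.58 for y above 0.12.
- drive_tip (a point): on the roller: centre of the flat end of the drive stub (80 mm along +y from roller_center; same axes).

How it is judged:
By the outcome, as a careful person would: the job done as asked, in the order asked, and still so for the second after the job is handed in, with the robot touching nothing.
It also fails if it takes over 58 s, if anything falls off the work surface, if the arm or the gripper's body presses on something with over 40 N, if the wrist force passes 120 N, or if a joint passes its speed limit or range.

ROBOT

A 6-joint arm with a two-finger parallel gripper is mounted at the origin on a cart in front of the work surface, level with it; the furniture and walls round the work are solid. World frame = base frame: x ahead of the robot, y to its left, z up, the work surface at z = 0. Lengths are in m, angles in rad, forces in N, time in s.
With the tool pointing down it reaches from about 0.225 to 0.875 m from the base axis. Payload 3.4 kg.
Tool frame: the origin (TCP) lies at the very end of the fingers, on their centre line; the grasp point (between the pads) lies 19 mm behind it; z points along the fingers, y is the line along which they close (so a half turn about z gives the same grasp; the last joint's range is limited). The gripper opens to 85 mm and grips with 20 to 120 N. Pads are 22 mm wide; open, the fingers measure 114 mm over their backs; the gripper's body (76 mm by 85 mm) begins 54 mm behind the grasp point. The pads swing forward as they close: fully open they stand 13 mm farther back than shut.
Start: joints at [-1.314, 0.276, 1.505, -0, 1.361, -0.121], TCP at [0.212, -0.534, 0.231] pointing down, gripper open.
Joint ranges: [-2.89, 2.89], [-0.75, 2.08], [0.22, 2.7], [-1.18, 4.32], [0.11, 2.71], [-2.7, 2.7]. Speed limits (rad/s): [2.57, 2.57, 3.14, 3.14, 3.14, 3.14].

INTERFACE

Orientations are given as a unit quaternion [w, x, y, z].
In Python, from rig import get_state, optics, sign_off gives the robot as it stands.
- The arm moves only by the tool send_rows, never from a script. Its argument "increments" is a list of rows, each an object with "gripper": the gripper's target within -1 to 1 (shut at 1, half-way at 0, fully open at -1); "linear": the shift along the world's x, y, z in m, a list of three; "delta_rot": the turn, a rotation vector about the world's x, y, z in rad, a list of three. In form: [{"gripper": gripper, "linear": [dx, dy, dz], "delta_rot": [rx, ry, rz]}, ...]. A call has 1 to 8 rows; each row is the pose to reach, as a shift and turn from the pose commanded when the call began; what a row does not reach only later rows make up. A row lasts 1/10 s, in which the tool goes at most 50 mm and 8.59 degrees, less where a joint would pass 70% of its speed; a pose out of reach is approached as far as the arm can. A call with a gripper value outside its range is refused whole. The fingers move at their own pace and stop on an object; "newtons" is the grip in N (left out, the last holds). Time passes only in rows, so rows that repeat a pose let the fingers close. It gives the time, the measured TCP pose, the force, the opening and the grip force at its end, in the units of the state.
- get_state(): the state, without advancing time (a new reading comes with each control period).
- optics.get_image(name): name is "side" or "top"; returns a dict with "pixels" (384x512x3 uint8, blue, green, red), "K" (3x3 intrinsics, pixels), "rvec" (rotation vector, rad) and "tvec" (3), from world to camera coordinates, as OpenCV has them. Camera axes: x right, y down, z forward; pixel columns grow to the right and rows downward; lengths in m; the calibration is good to about 2 mm. A picture is of the moment at which its call begins. There is no depth.
- sign_off(): hands the job in; it is judged then, once.
The state is a dict: "clock": time; "qpos": joint angles; "qd": joint speeds; "effort": joint torques, N m; "position": TCP position; "ee_rot": TCP orientation; "contact_force": force on the tool from outside, world axes, zero at the start; "moment": the same for the moment, N m; "width": finger opening in m; "gripper_force": force on a finger pad.
Only numpy, scipy, OpenCV 4.12 (cv2) and the standard library are available. Lean on these libraries where they do the work, as an engineer would, in place of code of your own. Each camera call takes 0.05 s, during which the arm holds its last target. There are 200 camera calls.

## Working session

There is one attempt and no reset: what is moved stays moved. The work goes in short steps, Python scripts to look and compute and a tool call to move; the robot and the scene stay as the last step left them, time stands still between calls to the robot, and variables do not carry over. Pictures are saved under pics/ and viewed, at most 10 in all, crops included, and the job is handed in when it is done.

Besides the shell and the picture viewer there is one more tool, called after "Emit:" by a JSON object that holds its "method" and its "body". send_rows: Moves the arm, as the interface text tells. Its arguments: {"type":"object","properties":{"increments":{"type":"array"},"newtons":{"type":"number"}},"required":["increments"]}

```bash
mkdir -p pics
cat > h.py <<'E'
import numpy as np, cv2
from rig import get_state, optics, sign_off
def cam(n):
    d=optics.get_image(n); d={k:np.array(v) for k,v in d.items()}
    d['R']=cv2.Rodrigues(d['rvec'].astype(float))[0]; d['C']=-d['R'].T@d['tvec'].ravel(); return d
def ray(d,uv):
    v=d['R'].T@np.linalg.inv(d['K'])@np.array([uv[0],uv[1],1.]); return d['C'],v/np.linalg.norm(v)
def onz(d,uv,z):
    c,v=ray(d,uv); return c+v*(z-c[2])/v[2]
def onx(d,uv,x):
    c,v=ray(d,uv); return c+v*(x-c[0])/v[0]
def proj(d,p):
    return cv2.projectPoints(np.array(p,float).reshape(-1,3),d['rvec'].astype(float),d['tvec'].astype(float),d['K'].astype(float),None)[0].reshape(-1,2)
def tri(d1,u1,d2,u2):
    A=[];b=[]
    for d,u in((d1,u1),(d2,u2)):
        c,v=ray(d,u); P=np.eye(3)-np.outer(v,v); A.append(P); b.append(P@c)
    return np.linalg.lstsq(np.vstack(A),np.hstack(b),rcond=None)[0]
E
python3 - <<'E'
from h import *
for n in('side','top'):
    d=cam(n); cv2.imwrite(f'pics/{n}0.png',cv2.resize(d['pixels'],(768,576),interpolation=cv2.INTER_CUBIC)); np.savez(f'{n}0.npz',**d); print(n,d['C'].round(3),d['K'][0,0],d['R'][2].round(2))
print(get_state())
E
```

```text
side [-0.312 -0.92   0.737] 487.13931619491643 [ 0.59  0.66 -0.46]
top [0.426 0.019 1.312] 349.9584338482234 [ 0.1   0.01 -0.99]
{'clock': 0.1, 'qpos': array([-1.31398744e+00,  2.76538089e-01,  1.50600284e+00,  8.28239046e-07,
        1.36070708e+00, -1.20994732e-01]), 'qd': array([ 0.00134488, -0.00221253, -0.00142074,  0.00091818, -0.00072554,
       -0.00066322]), 'effort': array([ 1.96491630e-03, -4.17697477e+01, -2.46405762e+01, -8.69829137e-05,
        5.92016833e-03, -1.25340728e-05]), 'position': array([ 0.21198368, -0.53399186,  0.23052407]), 'ee_rot': array([-8.25795042e-04,  9.82210725e-01,  1.87780206e-01, -5.57578091e-05]), 'contact_force': array([-0.29221927, -0.10144815,  0.51183733]), 'moment': array([ 0.01287012,  0.02729353, -0.04853824]), 'gripper_force': 0.0, 'width': 0.08549124559395106}
```

View pics/side0.png

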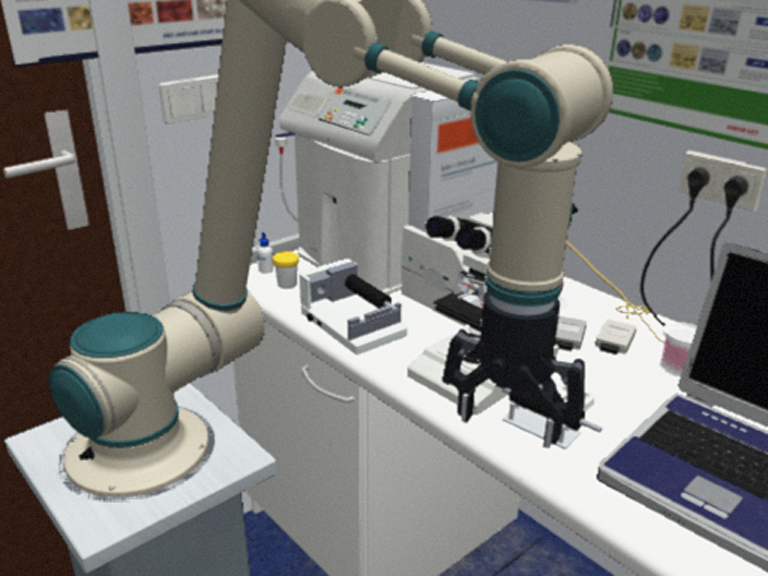

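View pics/top0.png

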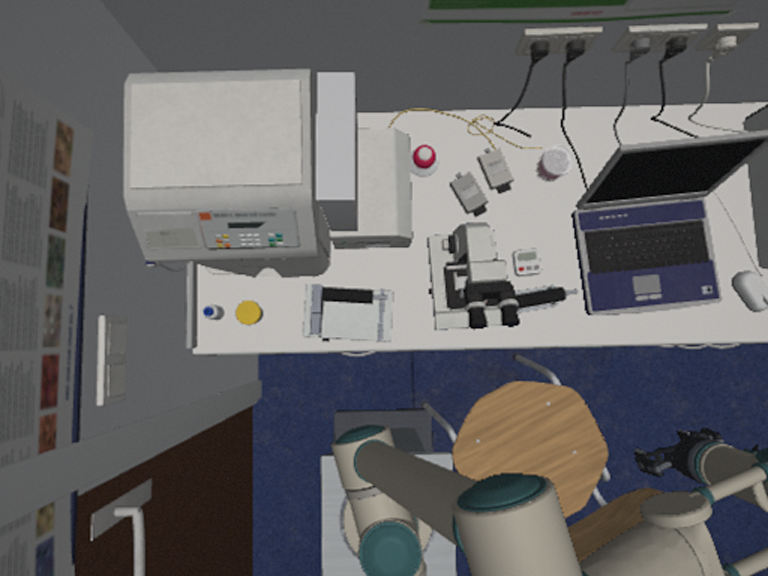

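Run:
```python
from h import *
d=np.load('top0.npz');p=d['pixels']
a=p[145:225,280:400];b=p[180:240,195:275]
a=cv2.resize(a,(720,480),interpolation=cv2.INTER_CUBIC);cv2.imwrite('pics/a.png',a)   # 6x, origin (280,145)
s=np.load('side0.npz')['pixels']
b2=cv2.resize(b,(400,300),interpolation=cv2.INTER_CUBIC); c=cv2.resize(s[165:240,190:280],(400,333),interpolation=cv2.INTER_CUBIC)
o=np.zeros((600,800,3),np.uint8); o[:300,:400]=b2; o[:333,400:]=c   # top mixer 5x origin(195,180); side mixer 4.44x origin(190,165)
e=cv2.resize(s[245:305,310:410],(440,264),interpolation=cv2.INTER_CUBIC); o[336:,:440]=e # side rest 4.4x
cv2.imwrite('pics/b.png',o)
```

```text
(no output)
```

View pics/a.png

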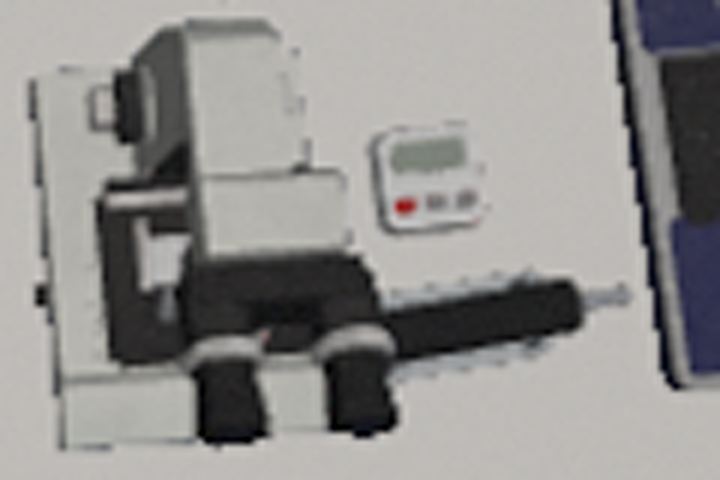

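View pics/b.png

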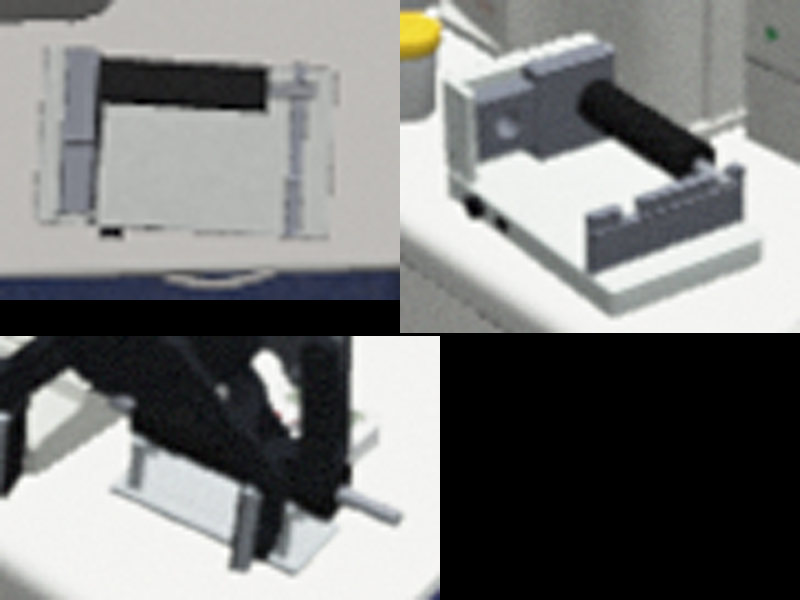

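```bash
cat > m.py <<'E'
from h import *
T={k:v for k,v in np.load('top0.npz').items()};S={k:v for k,v in np.load('side0.npz').items()}
g=cv2.cvtColor(T['pixels'],cv2.COLOR_BGR2GRAY).astype(float)
def edges(c0,c1,r0,r1,th):
    out=[]
    for c in range(c0,c1):
        col=g[r0:r1,c]; k=np.where(col<th)[0]
        if len(k)<3: continue
        a,b=k[0],k[-1]
        ea=r0+a-1+(col[a-1]-th)/(col[a-1]-col[a]); eb=r0+b+(th-col[b])/(col[b+1]-col[b]); out.append((c,ea,eb))
    return np.array(out)
def axis(E,h):
    C=T['C']; L=[]
    for j in(1,2):
        f=np.polyfit(E[:,0],E[:,j],1); print('edge rms',np.std(E[:,j]-np.polyval(f,E[:,0])).round(2))
        pts=[onz(T,(c,np.polyval(f,c)),h) for c in(E[0,0],E[-1,0])]; L.append(pts)
    L=np.array(L); print('width mm',1e3*np.linalg.norm(np.cross(L[1,0]-L[0,0],(L[0,1]-L[0,0])/np.linalg.norm(L[0,1]-L[0,0]))))
    m=L.mean(0); return m, (m[0]-m[1])/np.linalg.norm(m[0]-m[1])
print('--roller')
E1=edges(350,374,188,212,90); m,u=axis(E1,.044); print(m.round(4),u.round(3),'yaw',np.degrees(np.arctan2(-u[0],u[1])))
row=lambda v:(v+.5)/6-.5
for n,(a,b),z in(('drum right top edge',(582,303),.058),('stub tip',(630,294),.046),('scope R',(397,430),.22),('scope R',(397,430),.25),('scope head R',(380,300),.2)):
    print(n,onz(T,(280+row(a),145+row(b)),z).round(4))
print('--fitted')
E2=edges(218,246,187,207,90); m2,u2=axis(E2,.064); print(m2.round(4),u2.round(3),'yaw',np.degrees(np.arctan2(-u2[0],u2[1])))
print(g[196,208:256].astype(int))
r5=lambda v,o:(v+.5)/5-.5+o
for n,(a,b),z in(('drum L',(98,82),.081),('drum R',(267,88),.081),('plate in front',(286,236),.07),('plate in back',(297,66),.07),('cheek face top front',(97,222),.09),('base FL',(42,218),.028),('base FR',(328,237),.028),('base BR',(335,68),.028)):
    print(n,onz(T,(r5(a,195),r5(b,180)),z).round(4))
rs=lambda v,o:(v+.5)/4.44-.5+o
print('bore px',rs(108,190),rs(125,165),'slot',rs(225,190),rs(212,165))
E
python3 m.py
```

```text
--roller
edge rms 0.31
edge rms 0.33
width mm 32.42549018133673
[[ 0.5152 -0.345   0.044 ]
 [ 0.5282 -0.4289  0.044 ]] [-0.154  0.988  0.   ] yaw 8.849292227118173
drum right top edge [ 0.5287 -0.4368  0.058 ]
stub tip [ 0.5345 -0.4703  0.046 ]
scope R [ 0.4518 -0.2787  0.22  ]
scope R [ 0.4511 -0.2705  0.25  ]
scope head R [ 0.5212 -0.2787  0.2   ]
--fitted
edge rms 0.08
edge rms 0.1
width mm 31.647530928631983
[[0.5389 0.1312 0.064 ]
 [0.531  0.0346 0.064 ]] [0.081 0.997 0.   ] yaw -4.65133430399906
[127 130 132 133 135 125  76  34  31  35  36  31  35  35  32  34  33  33
  32  33  31  35  36  34  34  32  31  32  35  38  36  34  34  30  35  34
  33  33  36  26  79 140 161 157 149 143 124 105]
drum L [0.537  0.1432 0.081 ]
drum R [0.5299 0.0238 0.081 ]
plate in front [0.4257 0.0129 0.07  ]
plate in back [0.5461 0.0021 0.07  ]
cheek face top front [0.4384 0.1442 0.09  ]
base FL [0.4428 0.1908 0.028 ]
base FR [ 0.4243 -0.0179  0.028 ]
base BR [ 0.548  -0.0264  0.028 ]
bore px 213.93693693693695 192.76576576576576 slot 240.2882882882883 212.36036036036035
```

Run:
```python
from h import *
S={k:v for k,v in np.load('side0.npz').items()};T={k:v for k,v in np.load('top0.npz').items()}
u=np.array([.081,.9967,0]);ex=np.array([.9967,-.081,0])
B=np.array([.4681,.1491,.064])
print('proj bore',proj(S,B),'slot floor',proj(S,B-.142*u-[0,0,.00575]),'top edges inner face',proj(S,[B-.137*u+[0,0,.006]+s*.0075*ex for s in(-1,1)]))
for e in (-.0,):
  c,v=ray(S,(213.94,192.77)); t=((B-c)@u)/(v@u); p=c+v*t; print('bore at',p, 'local x',(p-B)@ex,'dz',p[2]-.064)
c,v=ray(S,(240.3,212.4))
t=((B-.137*u-c)@u)/(v@u);p=c+v*t; print('slot px on inner face local x',(p-B)@ex,'dz',p[2]-.064)
# fitted roller axis check: idle stub, drum
F=B+.072*ex
print('fitted drum ends', proj(S,[F,F-.12*u,F-.12*u+[0,0,.017]]))
x0,y0=200,175
a=cv2.resize(S['pixels'][175:235,200:275],(750,600),interpolation=cv2.INTER_CUBIC)
for q,cl in((B,(0,0,255)),(B+[0,0,.01],(0,255,255)),(B-[0,0,.007],(0,255,255)),(B-.142*u-[0,0,.00575],(0,255,0)),(B-.137*u+[0,0,.006]-.0075*ex,(255,0,0)),(B-.137*u+[0,0,.006]+.0075*ex,(255,0,0)),(F-.12*u,(0,0,255)),(F-.12*u+[0,0,.017],(0,255,255))):
    r=proj(S,q)[0]; cv2.circle(a,(int((r[0]-x0+.5)*10),int((r[1]-y0+.5)*10)),4,cl,1)
cv2.imwrite('pics/c.png',a)
```

```text
proj bore [[213.78928409 193.03943996]] slot floor [[240.64943721 213.42137829]] top edges inner face [[237.44905268 209.83959418]
 [241.79327088 208.35943187]]
bore at [0.46866192 0.14905433 0.06475272] local x 0.0005637664923282264 dz 0.0007527182636649088
slot px on inner face local x 0.002293350408608407 dz -0.005461833997208954
fitted drum ends [[233.39369344 186.98756936]
 [256.39994308 201.76347813]
 [256.47576793 196.63308505]]
```

View pics/c.png

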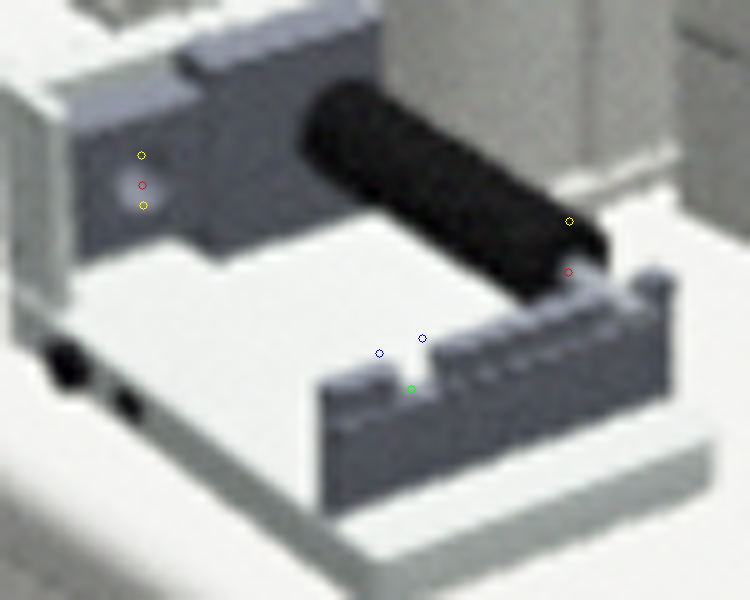

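Emit:
{"method": "send_rows", "body": {"increments": [{"gripper":-1,"linear":[0.02,0,0.03],"delta_rot":[0,0,0.14]},{"gripper":-1,"linear":[0.06,0.02,0.06],"delta_rot":[0,0,0.28]},{"gripper":-1,"linear":[0.1,0.05,0.06],"delta_rot":[0,0,0.42]},{"gripper":-1,"linear":[0.14,0.08,0.06],"delta_rot":[0,0,0.56]},{"gripper":-1,"linear":[0.18,0.1,0.06],"delta_rot":[0,0,0.7]},{"gripper":-1,"linear":[0.22,0.12,0.05],"delta_rot":[0,0,0.84]},{"gripper":-1,"linear":[0.26,0.135,0.03],"delta_rot":[0,0,0.98]},{"gripper":-1,"linear":[0.29,0.142,0.0],"delta_rot":[0,0,1.12]}]}}

```text
clock: 0.9
position: [0.5052, -0.3912, 0.2322]
ee_rot: [0.002, 0.73, 0.684, 0.001]
contact_force: [-0.9, 0.2, 0.3]
width: 0.0855
gripper_force: 0.0
```

Emit:
{"method": "send_rows", "body": {"increments": [{"gripper":-0.4,"linear":[0.02,0,-0.03],"delta_rot":[0,0,0.12]},{"gripper":-0.4,"linear":[0.02,0,-0.07],"delta_rot":[0,0,0.22]},{"gripper":-0.4,"linear":[0.02,0,-0.1],"delta_rot":[0,0,0.22]},{"gripper":-0.4,"linear":[0.02,0,-0.1],"delta_rot":[0,0,0.22]},{"gripper":-0.4,"linear":[0.02,0,-0.1],"delta_rot":[0,0,0.22]}]}}

```text
clock: 1.4
position: [0.5221, -0.3925, 0.1312]
ee_rot: [-0.001, 0.653, 0.757, 0.0]
contact_force: [-0.4, -0.1, 1.3]
width: 0.06
gripper_force: 0.0
```

Run:
```python
from h import *
s=get_state(); print(s['position'],s['ee_rot'],s['qpos'],s['width'],s['contact_force'])
d=cam('side'); t=cam('top')
o=np.zeros((600,800,3),np.uint8)
o[:,:400]=cv2.resize(d['pixels'][215:305,320:380],(400,600),interpolation=cv2.INTER_CUBIC)
o[:400,400:]=cv2.resize(t['pixels'][150:230,320:400],(400,400),interpolation=cv2.INTER_CUBIC)
cv2.imwrite('pics/d.png',o)
```

```text
[ 0.52205044 -0.39249164  0.13118254] [-5.02740762e-04  6.53348782e-01  7.57056876e-01  5.78413278e-05] [-7.51169762e-01  4.56786612e-01  1.47773229e+00  8.15231767e-05
  1.20808299e+00 -8.97995911e-01] 0.05997871671655314 [-0.41774434 -0.12640106  1.27554053]
```

View pics/d.png

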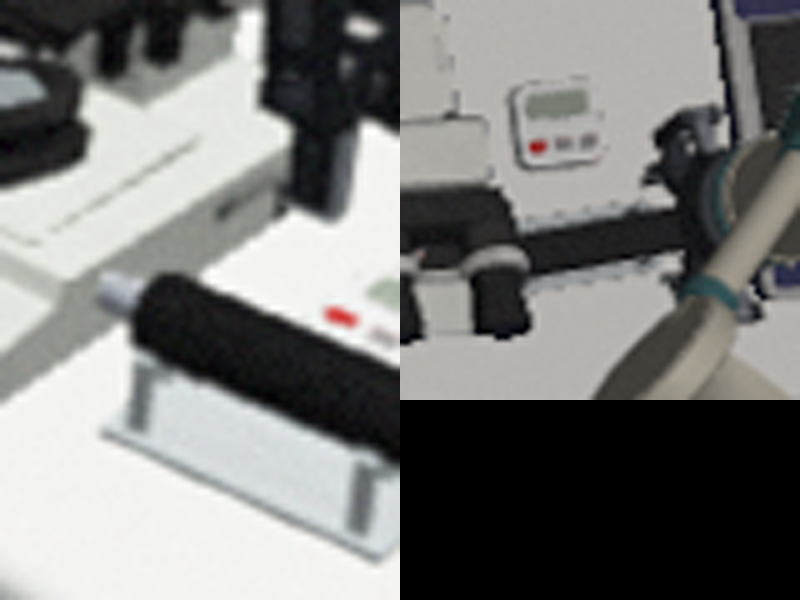

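Emit:
{"method": "send_rows", "body": {"increments": [{"gripper":-0.4,"linear":[0,0,-0.035],"delta_rot":[0,0,0]},{"gripper":-0.4,"linear":[0,0,-0.07],"delta_rot":[0,0,0]},{"gripper":-0.4,"linear":[0,0,-0.095],"delta_rot":[0,0,0]},{"gripper":-0.4,"linear":[0,0,-0.1055],"delta_rot":[0,0,0.006]},{"gripper":-0.4,"linear":[0,0,-0.1055],"delta_rot":[0,0,0.006]},{"gripper":-0.4,"linear":[0,0,-0.1055],"delta_rot":[0,0,0.006]}]}}

```text
clock: 2.1
position: [0.5233, -0.3937, 0.0279]
ee_rot: [0.002, 0.651, 0.759, -0.0]
contact_force: [-0.1, -0.3, 0.2]
width: 0.0593
gripper_force: 0.0
```

Run:
```python
from h import *
s=get_state(); print(s['position'],s['contact_force'])
S={k:v for k,v in np.load('side0.npz').items()}
c=np.array([.520,-.3775,.044]);u=np.array([-.154,.988,0])
print(proj(S,[c+.08*u,c+.06*u]),'seen tip',320+100/6.667-.5,215+285/6.667-.5)
```

```text
[ 0.52326076 -0.39369222  0.0278565 ] [-0.11149973 -0.34445049  0.24849168]
[[334.83407047 258.11693438]
 [341.78924427 261.15340178]] seen tip 334.49925003749814 257.24786260686966
```

Emit:
{"method": "send_rows", "body": {"increments": [{"gripper":1,"linear":[0,0,-0.002],"delta_rot":[0,0,0]},{"gripper":1,"linear":[0,0,-0.002],"delta_rot":[0,0,0]},{"gripper":1,"linear":[0,0,-0.002],"delta_rot":[0,0,0]},{"gripper":1,"linear":[0,0,-0.002],"delta_rot":[0,0,0]},{"gripper":1,"linear":[0,0,-0.002],"delta_rot":[0,0,0]},{"gripper":1,"linear":[0,0,-0.002],"delta_rot":[0,0,0]}], "newtons": 60}}

```text
clock: 2.7
position: [0.5239, -0.3932, 0.0257]
ee_rot: [0.002, 0.651, 0.759, 0.0]
contact_force: [2.0, 0.5, 6.2]
width: 0.0326
gripper_force: 59.2
```

Emit:
{"method": "send_rows", "body": {"increments": [{"gripper":1,"linear":[0,0,0.01],"delta_rot":[0,0,0]},{"gripper":1,"linear":[0,-0.005,0.025],"delta_rot":[0,0,0]},{"gripper":1,"linear":[0,-0.015,0.045],"delta_rot":[0,0,0]},{"gripper":1,"linear":[0,-0.02,0.08],"delta_rot":[0,0,0]},{"gripper":1,"linear":[0,-0.02,0.12],"delta_rot":[0,0,0]},{"gripper":1,"linear":[0,-0.02,0.17],"delta_rot":[0,0,0]},{"gripper":1,"linear":[0,-0.02,0.22],"delta_rot":[0,0,0]},{"gripper":1,"linear":[0,-0.02,0.26],"delta_rot":[0,0,0]}]}}

```text
clock: 3.5
position: [0.5213, -0.4125, 0.287]
ee_rot: [0.0, 0.651, 0.759, -0.0]
contact_force: [0.9, -0.7, -1.3]
width: 0.0323
gripper_force: 59.8
```

Emit:
{"method": "send_rows", "body": {"increments": [{"gripper":1,"linear":[0,0,0.03],"delta_rot":[0,0,0]},{"gripper":1,"linear":[0,0,0.06],"delta_rot":[0,0,0]},{"gripper":1,"linear":[-0.005,0.03,0.07],"delta_rot":[0,0,-0.03]},{"gripper":1,"linear":[-0.01,0.07,0.07],"delta_rot":[0,0,-0.06]},{"gripper":1,"linear":[-0.015,0.11,0.07],"delta_rot":[0,0,-0.09]},{"gripper":1,"linear":[-0.02,0.15,0.07],"delta_rot":[0,0,-0.12]},{"gripper":1,"linear":[-0.03,0.19,0.07],"delta_rot":[0,0,-0.15]},{"gripper":1,"linear":[-0.035,0.23,0.07],"delta_rot":[0,0,-0.18]}]}}

```text
clock: 4.3
position: [0.485, -0.1808, 0.3535]
ee_rot: [-0.001, 0.717, 0.697, -0.001]
contact_force: [1.2, 0.6, -1.9]
width: 0.0325
gripper_force: 59.8
```

```bash
cat > k.py <<'E'
from h import *
from scipy.spatial.transform import Rotation as R
B=np.array([.4681,.1491,.064]);u=np.array([.0811,.9967,0]);ex=np.array([.9967,-.0811,0]);z=np.array([0,0,1.])
AL,BK=.0961,.0183
def rot():
    q=get_state()['ee_rot']; return R.from_quat(np.r_[q[1:],q[0]])
def target(th,ins,dz,dx=0):   # tip centre ins beyond mouth, dz rel nominal
    t=np.radians(th); d=u*np.cos(t)-z*np.sin(t); n=z*np.cos(t)+u*np.sin(t)
    tip=B+ins*u+dz*z+dx*ex; M=np.column_stack([np.cross(ex,-n),ex,-n]); return tip-AL*d-BK*n,R.from_matrix(M)
def now():   # present tip by measured pose, in mixer axes (x,y into bore,z)
    p=get_state()['position']; r=rot().as_matrix(); n=-r[:,2]; yv=r[:,1]; 
    d=np.cross(-yv,-n)*-1; d=d if d@u>0 else -d
    tip=p+AL*d+BK*n; e=tip-B; return (np.array([e@ex,e@u,e@z])*1e3).round(2), np.degrees(np.arcsin(-d[2])).round(2), np.degrees(np.arctan2(-d[0],d[1])).round(2)
def go(th,ins,dz,dx=0):
    P,Q=target(th,ins,dz,dx); s=get_state(); print('shift',(P-s['position']).round(4),'rotvec',(Q*rot().inv()).as_rotvec().round(4),'TCP',P.round(4))
E
python3 - <<'E'
from k import *
print(now()); go(13,-.012,.10); go(13,-.012,.0)
E
```

```text
(array([  38.64, -231.48,  307.87]), np.float64(-0.01), np.float64(-1.66))
shift [-0.0258  0.2205 -0.1858] rotvec [-0.227   0.0099 -0.0516] TCP [0.4592 0.0397 0.1678]
shift [-0.0258  0.2205 -0.2858] rotvec [-0.227   0.0099 -0.0516] TCP [0.4592 0.0397 0.0678]
```

Emit:
{"method": "send_rows", "body": {"increments": [{"gripper":1,"linear":[-0.005,0.045,0],"delta_rot":[0,0,-0.02]},{"gripper":1,"linear":[-0.01,0.09,0],"delta_rot":[-0.05,0,-0.05]},{"gripper":1,"linear":[-0.015,0.135,0],"delta_rot":[-0.12,0.005,-0.052]},{"gripper":1,"linear":[-0.02,0.18,-0.02],"delta_rot":[-0.19,0.01,-0.052]},{"gripper":1,"linear":[-0.026,0.22,-0.06],"delta_rot":[-0.227,0.01,-0.052]},{"gripper":1,"linear":[-0.026,0.22,-0.11],"delta_rot":[-0.227,0.01,-0.052]},{"gripper":1,"linear":[-0.026,0.22,-0.16],"delta_rot":[-0.227,0.01,-0.052]},{"gripper":1,"linear":[-0.026,0.22,-0.186],"delta_rot":[-0.227,0.01,-0.052]}]}}

```text
clock: 5.1
position: [0.4576, 0.038, 0.1645]
ee_rot: [0.076, 0.729, 0.675, -0.085]
contact_force: [0.3, -0.7, -2.2]
width: 0.0324
gripper_force: 59.9
```

Emit:
{"method": "send_rows", "body": {"increments": [{"gripper":1,"linear":[0,0,-0.04],"delta_rot":[0,0,0]},{"gripper":1,"linear":[0,0,-0.07],"delta_rot":[0,0,0]},{"gripper":1,"linear":[0,0,-0.095],"delta_rot":[0,0,0]},{"gripper":1,"linear":[0,0,-0.1],"delta_rot":[0,0,0]},{"gripper":1,"linear":[0,0,-0.1],"delta_rot":[0,0,0]},{"gripper":1,"linear":[0,0,-0.1],"delta_rot":[0,0,0]}]}}

```text
clock: 5.7
position: [0.462, 0.0374, 0.069]
ee_rot: [0.078, 0.73, 0.674, -0.082]
contact_force: [0.2, 0.0, -1.9]
width: 0.0324
gripper_force: 60.0
```

Run:
```python
from k import *
print(now(),get_state()['contact_force'].round(1)); go(13,-.012,0)
S=cam('side');T=cam('top'); np.savez('side1.npz',**S);np.savez('top1.npz',**T)
o=np.zeros((600,800,3),np.uint8)
o[:,:]=cv2.resize(S['pixels'][165:240,190:290],(800,600),interpolation=cv2.INTER_CUBIC)
cv2.imwrite('pics/e.png',o)
```

```text
(array([  2.75, -14.06,   1.16]), np.float64(13.02), np.float64(-4.58)) [ 0.2  0.  -1.9]
shift [-0.0028  0.0023 -0.0012] rotvec [ 0.0007  0.004  -0.0022] TCP [0.4592 0.0397 0.0678]
```

View pics/e.png

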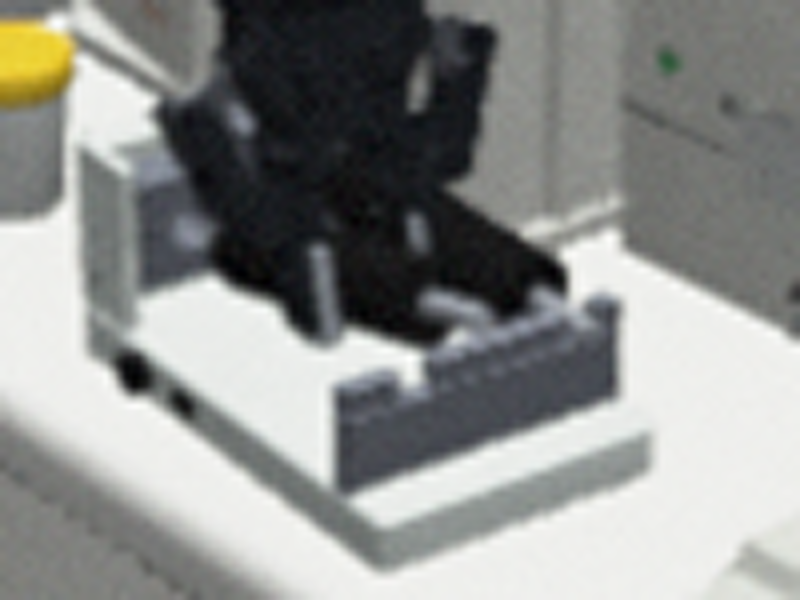

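Run:
```python
from k import *
S={k:v for k,v in np.load('side1.npz').items()}
P=get_state()['position']; r=rot().as_matrix(); n=-r[:,2]; d=np.cross(n,r[:,1]); d=d if d@u>0 else -d
tip=P+AL*d+BK*n
print(get_state()['qd'].round(4),now())
pr=proj(S,[tip,tip-.02*d,tip-.174*d,tip-.140*d,B])
print((pr-[190,165]+.5)*8)
# idle stub mask in side: brighter than drum
g=cv2.cvtColor(S['pixels'],cv2.COLOR_BGR2GRAY); print(g[200:208,240:254]); print(g[188:200,209:222])
T={k:v for k,v in np.load('top1.npz').items()}
print(proj(T,[tip,tip-.174*d,tip-.14*d,B]))
gt=cv2.cvtColor(T['pixels'],cv2.COLOR_BGR2GRAY);print(gt[210:222,240:264])
```

```text
[ 0.0001 -0.0019  0.0034  0.0024 -0.0025  0.0021] (array([  3.03, -13.92,   1.49]), np.float64(13.0), np.float64(-4.59))
[[220.76434154 236.37831879]
 [248.71152274 245.08331449]
 [486.24182963 319.06931998]
 [430.12060555 301.58866563]
 [194.31427274 228.3155197 ]]
[[ 18  18  22  39  43  21  21  11   9  20  20  19  18  22]
 [ 20  20  47  88 104  88  75  54  30  23  18  20  19   9]
 [ 19  24  79 126 154 158 149 114  98  82  49  23  14  14]
 [ 26  23  70 100 117 130 144 159 165 152 108  56  20   8]
 [ 12  27  43  61  73  81  96 109 131 137 130  91  43  38]
 [ 14  14  20  31  34  49  75 109 115 119 126 109  85  93]
 [ 21  20  18  16  17  49 127 180 158 136 133 144 145 139]
 [ 73  46  35  30  46 103 191 203 177 155 138 134 135 122]]
[[ 86  77  74  77  64  32  18  21  21  27  30  30  27]
 [ 76  76  75  75  74  47  28  21  21  26  28  24  32]
 [ 77  74  77  78  76  56  36  22  28  24  26  26  34]
 [ 73  71  81  86  88  74  52  34  29  17  29  29  22]
 [ 74  80  88 117 115 103  84  60  37  22  23  19  26]
 [ 79  79  95 127 132 124 109  88  51  28  17  25  17]
 [ 67  74  96 124 141 137 121 
[... 930 characters left out ...]
64  43  38  29  24  33  33  31  32  33  33  31  33  32  25  61 139
  185 182 169 165 186 187]
 [111  68  47  35  28  26  33  33  33  35  28  34  33  34  29  43  95 140
  152 145 141 136 147 152]
 [ 96  54  42  35  27  27  32  34  29  34  33  31  34  31  30  68 118 135
  133 130 131 128 130 133]
 [ 72  47  42  35  28  31  31  32  35  35  34  32  33  32  30  55  99 121
  121 121 125 128 129 128]
 [ 62  46  42  30  28  27  31  31  31  33  33  27  31  33  29  29  89 148
  167 154 134 137 137 142]
 [ 50  43  39  24  29  31  31  29  28  30  29  29  32  28  31  16 110 176
  181 176 172 175 175 176]
 [ 44  42  32  28  23  21  21  19  16  15  13  19  20  21  18  28 120 183
  179 179 181 186 184 183]]
```

Emit:
{"method": "send_rows", "body": {"increments": [{"gripper":1,"linear":[-0.003,0.002,-0.001],"delta_rot":[0,0,0]},{"gripper":1,"linear":[-0.003,0.005,-0.001],"delta_rot":[0,0,0]},{"gripper":1,"linear":[-0.003,0.007,-0.001],"delta_rot":[0,0,0]},{"gripper":1,"linear":[-0.003,0.009,-0.001],"delta_rot":[0,0,0]},{"gripper":1,"linear":[-0.003,0.009,-0.001],"delta_rot":[0,0,0]}]}}

```text
clock: 6.3
position: [0.4582, 0.0469, 0.0669]
ee_rot: [0.078, 0.73, 0.674, -0.082]
contact_force: [-0.8, -0.3, -1.2]
width: 0.0325
gripper_force: 60.0
```

Run:
```python
from k import *
print(now(),get_state()['contact_force'].round(1),get_state()['moment'].round(2),get_state()['position'])
```

```text
(array([-1.78, -4.95, -0.89]), np.float64(13.01), np.float64(-4.53)) [-0.8 -0.3 -1.2] [0.13 0.03 0.  ] [0.45824204 0.04686083 0.06691399]
```

Emit:
{"method": "send_rows", "body": {"increments": [{"gripper":1,"linear":[0.0018,0,0.0012],"delta_rot":[0,0,0]},{"gripper":1,"linear":[0.0018,0,0.0012],"delta_rot":[0,0,0]},{"gripper":1,"linear":[0.0018,0,0.0012],"delta_rot":[0,0,0]}]}}

```text
clock: 6.6
position: [0.46, 0.0465, 0.068]
ee_rot: [0.078, 0.73, 0.674, -0.083]
contact_force: [-0.5, -0.2, -2.0]
width: 0.0322
gripper_force: 60.0
```

Run:
```python
from k import *
print(now(),get_state()['contact_force'].round(1),get_state()['moment'].round(2),get_state()['position'])
```

```text
(array([ 0.1 , -5.2 ,  0.23]), np.float64(13.02), np.float64(-4.56)) [-0.5 -0.2 -2. ] [0.24 0.03 0.03] [0.46004988 0.0464645  0.06804377]
```

Emit:
{"method": "send_rows", "body": {"increments": [{"gripper":1,"linear":[0.0002,0.002,0],"delta_rot":[0,0,0]},{"gripper":1,"linear":[0.0003,0.004,0],"delta_rot":[0,0,0]},{"gripper":1,"linear":[0.0005,0.006,0],"delta_rot":[0,0,0]},{"gripper":1,"linear":[0.0006,0.0075,0],"delta_rot":[0,0,0]},{"gripper":1,"linear":[0.0006,0.0075,0],"delta_rot":[0,0,0]}]}}

```text
clock: 7.1
position: [0.4611, 0.0541, 0.0682]
ee_rot: [0.078, 0.73, 0.674, -0.082]
contact_force: [0.6, -0.4, -1.6]
width: 0.0322
gripper_force: 60.0
```

Run:
```python
from k import *
print(now(),get_state()['contact_force'].round(1),get_state()['moment'].round(2),get_state()['position'])
```

```text
(array([0.45, 2.51, 0.4 ]), np.float64(13.01), np.float64(-4.55)) [ 0.6 -0.4 -1.6] [ 0.02 -0.09 -0.07] [0.46105644 0.05411175 0.0682129 ]
```

Emit:
{"method": "send_rows", "body": {"increments": [{"gripper":1,"linear":[0,0.001,0],"delta_rot":[0,0,0]},{"gripper":1,"linear":[0,0.002,0],"delta_rot":[0,0,0]},{"gripper":1,"linear":[0,0.0025,0],"delta_rot":[0,0,0]},{"gripper":1,"linear":[0,0.0025,0],"delta_rot":[0,0,0]}]}}

```text
clock: 7.5
position: [0.461, 0.0567, 0.0682]
ee_rot: [0.078, 0.73, 0.674, -0.082]
contact_force: [2.4, -0.5, -1.3]
width: 0.0322
gripper_force: 60.0
```

Run:
```python
from k import *
print(now(),get_state()['contact_force'].round(1),get_state()['moment'].round(2),get_state()['position'])
```

```text
(array([0.22, 5.08, 0.39]), np.float64(13.0), np.float64(-4.57)) [ 2.4 -0.5 -1.3] [ 0.   -0.29 -0.13] [0.46101286 0.05669499 0.06817421]
```

Run:
```python
from k import *
go(11.5,.0058,.0004,.0007);go(10,.0065,.0003,.0007)
```

```text
shift [ 0.0003  0.0006 -0.0025] rotvec [ 0.0263  0.0011 -0.0022] TCP [0.4613 0.0573 0.0656]
shift [ 0.0004  0.0013 -0.0052] rotvec [ 0.0524 -0.001  -0.0022] TCP [0.4614 0.058  0.063 ]
```

Emit:
{"method": "send_rows", "body": {"increments": [{"gripper":1,"linear":[0.0003,0.0003,-0.0012],"delta_rot":[0.013,0,-0.001]},{"gripper":1,"linear":[0.0005,0.0006,-0.0025],"delta_rot":[0.026,0,-0.002]},{"gripper":1,"linear":[0.0005,0.001,-0.0038],"delta_rot":[0.039,0,-0.002]},{"gripper":1,"linear":[0.0005,0.0013,-0.0052],"delta_rot":[0.052,-0.001,-0.002]},{"gripper":1,"linear":[0.0005,0.0013,-0.0052],"delta_rot":[0.052,-0.001,-0.002]}]}}

```text
clock: 8.0
position: [0.4609, 0.0577, 0.0627]
ee_rot: [0.059, 0.733, 0.675, -0.064]
contact_force: [1.8, -0.7, -0.8]
width: 0.0322
gripper_force: 60.1
```

Run:
```python
from k import *
print(now(),get_state()['contact_force'].round(1),get_state()['moment'].round(2));go(8,.0072,.0,.0007);go(6,.008,.000,.0007);go(4,.009,.000,.0007)
```

```text
(array([0.34, 6.08, 0.06]), np.float64(9.99), np.float64(-4.7)) [ 1.8 -0.7 -0.8] [ 0.12 -0.19 -0.1 ]
shift [ 0.0006  0.0012 -0.0035] rotvec [ 0.0345 -0.004   0.001 ] TCP [0.4615 0.0588 0.0593]
shift [ 0.0006  0.0022 -0.0069] rotvec [ 0.0693 -0.0068  0.001 ] TCP [0.4615 0.0599 0.0558]
shift [ 0.0008  0.0035 -0.0103] rotvec [ 0.1041 -0.0097  0.001 ] TCP [0.4616 0.0612 0.0524]
```

Emit:
{"method": "send_rows", "body": {"increments": [{"gripper":1,"linear":[0.0007,0.0008,0],"delta_rot":[0,0,0]},{"gripper":1,"linear":[0.0008,0.001,-0.0012],"delta_rot":[0.012,-0.001,0.001]},{"gripper":1,"linear":[0.0008,0.0012,-0.0024],"delta_rot":[0.023,-0.002,0.001]},{"gripper":1,"linear":[0.0008,0.0013,-0.0035],"delta_rot":[0.035,-0.004,0.001]},{"gripper":1,"linear":[0.0008,0.0013,-0.0035],"delta_rot":[0.035,-0.004,0.001]}]}}

```text
clock: 8.5
position: [0.4615, 0.059, 0.0592]
ee_rot: [0.047, 0.733, 0.676, -0.051]
contact_force: [1.0, 0.7, -0.8]
width: 0.0322
gripper_force: 60.1
```

Run:
```python
from k import *
print(now(),get_state()['contact_force'].round(1),get_state()['moment'].round(2));go(6,.008,.000,.001);go(4,.009,.000,.001)
```

```text
(array([ 0.68,  7.41, -0.04]), np.float64(7.98), np.float64(-4.63)) [ 1.   0.7 -0.8] [ 0.15 -0.07 -0.  ]
shift [ 0.0004  0.0008 -0.0033] rotvec [ 0.0344 -0.0031 -0.0003] TCP [0.4618 0.0598 0.0558]
shift [ 0.0005  0.0021 -0.0067] rotvec [ 0.0692 -0.0059 -0.0003] TCP [0.4619 0.0612 0.0524]
```

Emit:
{"method": "send_rows", "body": {"increments": [{"gripper":1,"linear":[0.0002,0.0004,-0.0017],"delta_rot":[0.017,-0.0015,0]},{"gripper":1,"linear":[0.0004,0.0008,-0.0033],"delta_rot":[0.034,-0.003,0]},{"gripper":1,"linear":[0.0005,0.0015,-0.005],"delta_rot":[0.052,-0.0045,0]},{"gripper":1,"linear":[0.0005,0.0021,-0.0067],"delta_rot":[0.069,-0.006,0]},{"gripper":1,"linear":[0.0005,0.0021,-0.0067],"delta_rot":[0.069,-0.006,0]}]}}

```text
clock: 9.0
position: [0.462, 0.061, 0.0524]
ee_rot: [0.024, 0.735, 0.677, -0.026]
contact_force: [0.0, -0.0, -0.9]
width: 0.0324
gripper_force: 60.1
```

Run:
```python
from k import *
print(now(),get_state()['contact_force'].round(1),get_state()['moment'].round(2));go(2,.009,.000,.001);go(0,.009,.000,.001)
S=cam('side');T=cam('top')
o=np.zeros((600,800,3),np.uint8)
o[:,:]=cv2.resize(S['pixels'][165:240,190:290],(800,600),interpolation=cv2.INTER_CUBIC)
o[:200,500:]=cv2.resize(T['pixels'][200:230,230:275],(300,200),interpolation=cv2.INTER_CUBIC)
cv2.imwrite('pics/f.png',o)
```

```text
(array([ 1.09,  8.82, -0.04]), np.float64(4.0), np.float64(-4.66)) [ 0.  -0.  -0.9] [0.17 0.06 0.  ]
shift [-0.      0.0006 -0.0033] rotvec [ 0.0348 -0.0028  0.0002] TCP [0.462  0.0616 0.0491]
shift [ 0.      0.0012 -0.0067] rotvec [ 0.0696 -0.0056  0.0002] TCP [0.462  0.0622 0.0457]
```

View pics/f.png

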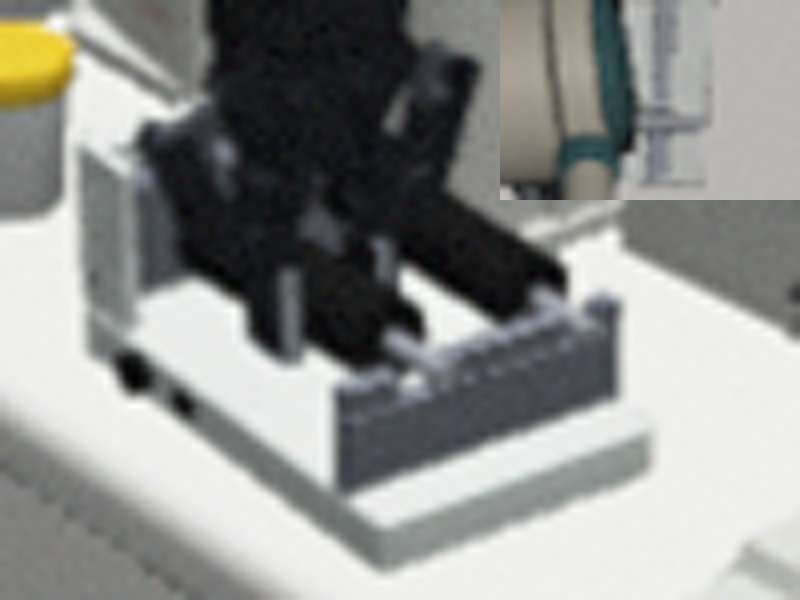

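Emit:
{"method": "send_rows", "body": {"increments": [{"gripper":1,"linear":[0,0.0003,-0.0017],"delta_rot":[0.017,-0.0014,0]},{"gripper":1,"linear":[0,0.0006,-0.0033],"delta_rot":[0.035,-0.0028,0]},{"gripper":1,"linear":[0,0.0009,-0.005],"delta_rot":[0.052,-0.0042,0]},{"gripper":1,"linear":[0,0.0013,-0.0065],"delta_rot":[0.069,-0.0056,0]},{"gripper":1,"linear":[0,0.0013,-0.0065],"delta_rot":[0.069,-0.0056,0]}]}}

```text
clock: 9.6
position: [0.4622, 0.0623, 0.0459]
ee_rot: [0.0, 0.735, 0.678, -0.0]
contact_force: [-0.4, -0.7, -0.1]
width: 0.0325
gripper_force: 60.1
```

Run:
```python
from k import *
print(now(),get_state()['contact_force'].round(1),get_state()['moment'].round(2));go(0,.013,.000,.001);go(0,.0185,.000,.001)
```

```text
(array([1.18, 9.07, 0.19]), np.float64(0.03), np.float64(-4.67)) [-0.4 -0.7 -0.1] [ 0.13  0.03 -0.01]
shift [ 0.0002  0.0039 -0.0002] rotvec [0.0006 0.0003 0.0003] TCP [0.4624 0.0662 0.0457]
shift [ 0.0006  0.0094 -0.0002] rotvec [0.0006 0.0003 0.0003] TCP [0.4628 0.0717 0.0457]
```

Level with no contact force. Sliding in.

Emit:
{"method": "send_rows", "body": {"increments": [{"gripper":1,"linear":[0.0002,0.0015,0],"delta_rot":[0,0,0]},{"gripper":1,"linear":[0.0003,0.003,0],"delta_rot":[0,0,0]},{"gripper":1,"linear":[0.0004,0.0045,0],"delta_rot":[0,0,0]},{"gripper":1,"linear":[0.0005,0.006,0],"delta_rot":[0,0,0]},{"gripper":1,"linear":[0.0006,0.007,0],"delta_rot":[0,0,0]},{"gripper":1,"linear":[0.0006,0.008,0],"delta_rot":[0,0,0]},{"gripper":1,"linear":[0.0007,0.0085,0],"delta_rot":[0,0,0]}]}}

```text
clock: 10.3
position: [0.463, 0.0712, 0.0462]
ee_rot: [0.001, 0.735, 0.678, -0.0]
contact_force: [-0.7, -1.5, 0.4]
width: 0.0324
gripper_force: 60.1
```

Run:
```python
from k import *
print(now(),get_state()['contact_force'].round(1),get_state()['moment'].round(2))
```

```text
(array([ 1.12, 18.04,  0.29]), np.float64(0.09), np.float64(-4.57)) [-0.7 -1.5  0.4] [-0.06  0.    0.03]
```

Emit:
{"method": "send_rows", "body": {"increments": [{"gripper":1,"linear":[0,0.0005,0],"delta_rot":[0,0,0]},{"gripper":1,"linear":[0.0001,0.001,0],"delta_rot":[0,0,0]},{"gripper":1,"linear":[0.0001,0.0015,0],"delta_rot":[0,0,0]},{"gripper":1,"linear":[0.0001,0.002,0],"delta_rot":[0,0,0]},{"gripper":1,"linear":[0.0001,0.002,0],"delta_rot":[0,0,0]}]}}

```text
clock: 10.8
position: [0.4632, 0.0725, 0.0462]
ee_rot: [0.001, 0.735, 0.678, -0.001]
contact_force: [0.5, -3.5, 1.1]
width: 0.0325
gripper_force: 60.1
```

Run:
```python
from k import *
print(now(),get_state()['contact_force'].round(1),get_state()['moment'].round(2))
```

```text
(array([ 1.12, 19.37,  0.23]), np.float64(0.15), np.float64(-4.56)) [ 0.5 -3.5  1.1] [-0.59  0.03 -0.  ]
```

Emit:
{"method": "send_rows", "body": {"increments": [{"gripper":1,"linear":[0,0.0005,0],"delta_rot":[0,0,0]},{"gripper":1,"linear":[0,0.001,0],"delta_rot":[0,0,0]},{"gripper":1,"linear":[0,0.001,0],"delta_rot":[0,0,0]}]}}

```text
clock: 11.1
position: [0.4633, 0.0726, 0.0463]
ee_rot: [0.002, 0.734, 0.679, -0.001]
contact_force: [-0.4, -8.2, 2.3]
width: 0.0324
gripper_force: 60.1
```

Run:
```python
from k import *
print(now(),get_state()['contact_force'].round(1),get_state()['moment'].round(2))
```

```text
(array([ 1.13, 19.5 ,  0.14]), np.float64(0.25), np.float64(-4.51)) [-0.4 -8.2  2.3] [-1.19  0.04  0.01]
```

Emit:
{"method": "send_rows", "body": {"increments": [{"gripper":1,"linear":[0,-0.0006,0],"delta_rot":[0,0,0]},{"gripper":0.3,"linear":[0,-0.0006,0],"delta_rot":[0,0,0]},{"gripper":0.1,"linear":[0,-0.0006,0],"delta_rot":[0,0,0]},{"gripper":-0.1,"linear":[0,-0.0006,0],"delta_rot":[0,0,0]},{"gripper":-0.15,"linear":[0,-0.0006,0],"delta_rot":[0,0,0]},{"gripper":-0.15,"linear":[0,-0.0006,0],"delta_rot":[0,0,0]}]}}

```text
clock: 11.7
position: [0.4631, 0.0738, 0.0461]
ee_rot: [0.001, 0.735, 0.678, -0.0]
contact_force: [-0.8, -0.2, -0.5]
width: 0.0493
gripper_force: 0.0
```

Run:
```python
from k import *
print(now(),get_state()['contact_force'].round(1),get_state()['moment'].round(2),get_state()['width'])
```

```text
(array([ 0.99, 20.63,  0.3 ]), np.float64(0.06), np.float64(-4.59)) [-0.8 -0.2 -0.5] [-0.01  0.    0.  ] 0.04926079069411022
```

Free of the roller; retreat straight up and look.

Emit:
{"method": "send_rows", "body": {"increments": [{"gripper":-0.15,"linear":[0,0,0.015],"delta_rot":[0,0,0]},{"gripper":-0.15,"linear":[0,0,0.035],"delta_rot":[0,0,0]},{"gripper":-0.15,"linear":[0,0,0.07],"delta_rot":[0,0,0]},{"gripper":-0.15,"linear":[0,0,0.11],"delta_rot":[0,0,0]},{"gripper":-0.15,"linear":[0,0,0.15],"delta_rot":[0,0,0]},{"gripper":-0.15,"linear":[-0.02,-0.03,0.19],"delta_rot":[0,0,0]},{"gripper":-0.15,"linear":[-0.04,-0.07,0.23],"delta_rot":[0,0,0]},{"gripper":-0.15,"linear":[-0.06,-0.1,0.25],"delta_rot":[0,0,0]}]}}

```text
clock: 12.5
position: [0.4055, -0.0237, 0.2958]
ee_rot: [0.002, 0.734, 0.679, 0.001]
contact_force: [1.0, -0.7, -0.5]
width: 0.0495
gripper_force: 0.0
```

Emit:
{"method": "send_rows", "body": {"increments": [{"gripper":-0.15,"linear":[-0.01,-0.04,0.02],"delta_rot":[0,0,0]},{"gripper":-0.15,"linear":[-0.03,-0.09,0.03],"delta_rot":[0,0,0]},{"gripper":-0.15,"linear":[-0.05,-0.13,0.03],"delta_rot":[0,0,0]},{"gripper":-0.15,"linear":[-0.06,-0.17,0.03],"delta_rot":[0,0,0]},{"gripper":-0.15,"linear":[-0.06,-0.2,0.03],"delta_rot":[0,0,0]},{"gripper":-0.15,"linear":[-0.06,-0.2,0.03],"delta_rot":[0,0,0]}]}}

```text
clock: 13.1
position: [0.345, -0.2265, 0.3233]
ee_rot: [0.001, 0.736, 0.676, -0.001]
contact_force: [-0.5, 0.1, 0.0]
width: 0.049
gripper_force: 0.0
```

Run:
```python
from h import *
S=cam('side');T=cam('top'); print(get_state()['position'],get_state()['qd'].round(3))
o=np.zeros((600,800,3),np.uint8)
o[:,:500]=cv2.resize(S['pixels'][165:240,195:257],(500,600),interpolation=cv2.INTER_CUBIC)
o[:300,500:]=cv2.resize(T['pixels'][185:245,198:258],(300,300),interpolation=cv2.INTER_CUBIC)
o[310:510,500:]=cv2.resize(T['pixels'][190:230,130:190],(300,200),interpolation=cv2.INTER_CUBIC)
cv2.imwrite('pics/g.png',o)
g=cv2.cvtColor(T['pixels'],cv2.COLOR_BGR2GRAY).astype(int)
for r in(196,213,215,217): print(r,g[r,205:256])
print(g[205:228,225],g[205:228,244])
```

```text
[ 0.34501997 -0.22307308  0.32328996] [ 0.032 -0.013  0.013  0.004  0.004 -0.001]
196 [176 176 160 124 128 128 128 133 122  72  33  32  34  38  31  32  33  29
  34  33  32  31  34  31  32  34  35  34  33  31  30  32  34  34  30  32
  27  32  34  34  32  31  25  78 137 159 153 147 139 120 104]
213 [177 156 109 130 130 130 130 125  94  29  27  32  29  30  28  27  26  28
  25  29  26  28  24  25  20  19  22  27  40  40  38  47  62  58  56  68
  83  83  82  79  93 106 126 165 180 180 182 170 136 135 160]
215 [179 153 105 131 129 130 131 128  96  30  32  33  34  31  32  34  32  32
  33  34  33  33  31  29  32  27  31  36  35  34  32  34  34  30  36  30
  33  31  32  29  34  28  89 159 184 183 174 154 152 148 168]
217 [182 164 107 131 131 132 131 121  79  26  32  34  34  33  32  32  30  34
  32  33  31  30  33  31  33  35  32  32  33  33  33  33  32  35  32  33
  31  35  34  27  35  29  85 133 136 132 129 126 125 123 127]
[180 180 181 181 179 183 156  82  26  33  33  33  31  33  28  20 124 170
 179 181 116 166 187] [180 178 179 177 178 179 183 156  79  25  29  30  27  31  33  33  26  82
 165 179 179 158 177]
```

View pics/g.png

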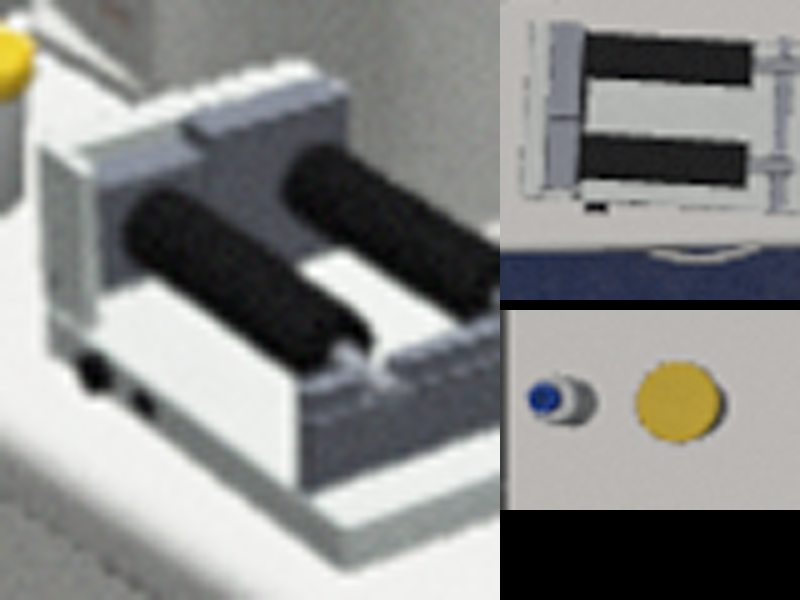

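```bash
python3 -c "
from rig import *
print(sign_off())"
```

```text
the job is handed in; nothing more can be done
None
```

The roller is back in the mixer's front place, with its drum against the left cheek and its idle stub in the right slot. I let go of it, moved the arm clear and handed the job in at about 13 s.

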